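Return the honing paddle to the slanted tool block

ROBOT

A 6-joint arm with a two-finger parallel gripper is mounted at the origin on the work surface. World frame = base frame: x ahead of the robot, y to its left, z up, the work surface at z = 0. Lengths are in m, angles in rad, forces in N, time in s.
With the tool pointing down it reaches from about 0.375 to 0.9 m from the base axis. Payload 3.1 kg.
Tool frame: the origin (TCP) lies at the centre of the arm's flange, where the gripper is bolted on; the fingertips stand 182 mm ahead of it and the grasp point (between the pads) lies 164 mm ahead of it; z points along the fingers, y is the line along which they close (so a half turn about z gives the same grasp; the last joint's range is limited). The gripper opens to 87 mm and grips with 3 to 60 N. Pads are 19 mm wide; open, the fingers measure 117 mm over their backs; the gripper's body (75 mm by 190 mm) begins 51 mm behind the grasp point.
Start: joints at [-1.413, 0.527, 1.433, -0, 1.181, -0.178], TCP at [0.207, -0.59, 0.405] pointing down, gripper open.
Joint ranges: [-3.08, 3.08], [-0.75, 2.2], [0.22, 2.44], [-1.43, 4.57], [0, 2.65], [-2.85, 2.85]. Speed limits (rad/s): [2.79, 2.79, 3.14, 3.14, 3.14, 3.14].

INTERFACE

Orientations are given as a unit quaternion [x, y, z, w].
In Python, from rig import * gives the robot as it stands.
- The arm moves only by the tool move_arm, never from a script. Its argument "commands" is a list that holds one entry, the list of rows, each a list of 6 numbers: the shift along the tool's x, y, z in units of 40 mm (1.0 is 40 mm), then the turn, a rotation vector about the tool's x, y, z in rad. A call has 1 to 12 rows; each row is the pose to reach, as a shift and turn from the pose commanded when the call began, along the tool's axes at that moment; what a row does not reach only later rows make up. A row lasts 1/8 s, in which the tool goes at most 62.5 mm and 10.7 degrees, less where a joint would pass 70% of its speed; a pose out of reach is approached as far as the arm can. A call with a gripper value outside its range is refused whole. "claw" is the closure, from -1 (fully open) to 1 (shut), so that 0 is half open, set as the call begins (left out, the last holds). The fingers move at their own pace and stop on an object; "squeeze" is the grip in N (left out, the last holds). Time passes only in rows, so rows that repeat a pose let the fingers close. It gives the time, the measured TCP pose, the force, the opening and the grip force at its end, in the units of the state.
- get_obs(): the state, without advancing time (a new reading comes with each control period).
- camera(name): name is "scene" or "top"; returns a dict with "pixels" (384x512x3 uint8, blue, green, red), "range_z" (384x512 float32, m along the optical axis (not along the pixel's ray), 0 where there is no reading), "camera_matrix" (3x3 intrinsics, pixels), "extrinsics" (4x4, takes a point from world to camera coordinates). Camera axes: x right, y up, looking along -z (the intrinsics and any distortion apply to the point x, -y, -z); pixel columns grow to the right and rows downward; lengths in m; the calibration is good to about 2 mm. A picture is of the moment at which its call begins.
- hand_in(): hands the job in; it is judged then, once.
The state is a dict: "time": time; "q": joint angles; "joint_velocities": joint speeds; "joint_torque": joint torques, N m; "position": TCP position; "tool_rot": TCP orientation; "ft_force": force on the tool from outside, world axes, zero at the start; "moment": the same for the moment, N m; "grip_width": finger opening in m; "grip_force": force on a finger pad.
Only numpy, scipy, OpenCV 4.12 (cv2) and the standard library are available. Lean on these libraries where they do the work, as an engineer would, in place of code of your own. Each camera call takes 0.05 s, during which the arm holds its last target. There are 200 camera calls.

TASK

Somebody has put the honing paddle (orange handle) away in the packed row of plaques, under the crate's retaining rail. Take it by the handle, tip it by its top well out over the crate's low front wall so that it comes clear of the rail, draw it out, and slide it foot first into the empty slot of the slanted tool block until it stands fully home, guiding it down gently rather than dropping it. Leave the plaques standing in their crate, do not disturb the bottle, jar and cup, and let go of the paddle.

Things in the scene. Friction and masses are not known exactly. Their poses are not given: they have to be found in the camera images.
- paddle: Flat honing paddle, about 140 g. Origin: centre of its foot (underside). z runs from foot to handle, y is its thickness, x its width. Blade 60 mm in x, 14 mm in y, z 0 to 95 mm, wood with steel faces; above it a centred orange handle, 24 mm in x, 16 mm in y, z 95 to 160 mm. Starts standing on the crate floor, axes parallel to the crate's, in any of the five row places. Its two faces are alike.
- paddle_grip (a point): Good point to grip: on the paddle's z axis in the handle, 137 mm above the foot (42 mm above the blade's shoulders); grip across y (16 mm).
- paddle_collar (a point): Point on the paddle's z axis 75 mm above its foot; it lies on point slot_mouth when the paddle is fully home.
- crate: Fixed open wooden crate, 84 (x) by 106 mm (y). Origin: on the table under the row's centre; x points from front to back, y along the row. Floor top at z = 8 mm. Places at y = -32, -16, 0, 16, 32 mm, x = 0; things stand at x -30 to 30 mm with 2 mm gaps. Back wall: inner face x = 38, top 60 mm. End walls: inner faces y = -43 and 43, 10 mm thick, top 72 mm.
- crate_lip (a point): Middle of the top inner edge of the crate's low front wall (crate frame x = -32, y = 0, z = 30 mm); the wall is 6 mm thick. The paddle tips towards the crate's -x about this edge.
- crate_rail (a point): Middle of the retaining rail: fixed steel bar, 10 mm diameter, along the crate's y at x = 26, z = 121 mm, on 12 by 8 mm posts at y = -49 and 49 up to z = 128. Its underside is 13 mm above the rear of the paddle's blade shoulders: the paddle cannot be lifted straight up, only tipped out to the front and drawn out.
- slot_block: Module with the empty slot, fixed, 48 mm wide in y, light wood, any of the three on the stand. Origin: on the table, straight below slot_floor; x points front to back, y across the slot's thin side. The slot leans 30 degrees to the front: axis (-0.5, 0, 0.866) in this frame. Opening 17 mm (y) by 65 mm (square to the axis), 75 mm deep; front and back walls 10 mm.
- slot_floor (a point): Centre of the empty slot's floor, 42 mm above the table; the paddle's foot centre comes here.
- slot_mouth (a point): Centre of the empty slot's mouth, on the slot axis 75 mm from slot_floor. Brown wooden lips on both sides flare in y from 17 to about 28 mm, from 8 mm inside the mouth to 4 mm beyond it.
- stand: Fixed wooden stand of the tool block: base 130 (x) by 170 (y) by 10 mm with two side cheeks, carrying three modules side by side at y = -48, 0, 48 mm, each with the same yaw. Origin: on the table under the middle module's slot floor. Their rear top corners reach 132 mm above the table.
- rasp_block: Module like slot_block, its slot filled by a tool with a round blue handle, 22 mm diameter, ending 107 mm from the slot floor along the slot axis. Origin as slot_block. Fixed.
- chisel_block: Module like slot_block, its slot filled by a tool with a flat red handle, ending 105 mm from the slot floor along the slot axis. Origin as slot_block. Fixed.
- varnish: Bystander: brown varnish bottle, 56 mm diameter, 165 mm tall, loose, standing between crate and stand. Origin: centre of its base.
- paint_jar: Bystander: white jar with red cap, 60 mm diameter, 70 mm tall, loose, nearer the robot. Origin: centre of its base.
- pencil_cup: Bystander: green cup, 64 mm diameter, 90 mm tall, loose, beyond the bottle. Origin: centre of its base.
- plaque0: Loose plaque, dark wood board with a carved motif, 60 mm (x) by 14 mm (y) by 92 mm tall, standing on the crate floor in one of the row's places. Origin: centre of its underside.
- plaque1: Loose plaque, dark wood board with a carved motif, 60 mm (x) by 14 mm (y) by 92 mm tall, standing on the crate floor in one of the row's places. Origin: centre of its underside.
- plaque2: Loose plaque, dark wood board with a carved motif, 60 mm (x) by 14 mm (y) by 92 mm tall, standing on the crate floor in one of the row's places. Origin: centre of its underside.
- plaque3: Loose plaque, dark wood board with a carved motif, 60 mm (x) by 14 mm (y) by 92 mm tall, standing on the crate floor in one of the row's places. Origin: centre of its underside.
Things that resemble listed ones, but are neither listed nor needed, are in the scene too. Of the things that look like the paddle, the smallest one is meant.

How it is judged:
On the way:
1. the paddle is tipped at least 12 degrees out over the crate's front wall while its foot is still in the crate (angle between paddle's own z axis and vertical above 0.21 rad and x of paddle_grip in the frame of crate below -0.015 m and z of paddle in the frame of crate below 0.05 m and x of paddle in the frame of crate between -0.03 and 0.04 m and y of paddle in the frame of crate between -0.045 and 0.045 m), for 0.1 s.
At the end, for the whole second after the job is handed in: Paddle released and at rest, foot centre within 8 mm of the empty slot's floor centre, collar point within 8 mm of the mouth centre; plaques within 30 mm of their starts, tilted under 17 degrees; bottle, jar and cup within 30 mm of their starts, tilted under 11 degrees (distance between paddle and slot_floor below 0.008 m and distance between paddle_collar and slot_mouth below 0.008 m and linear speed of paddle below 0.02 m/s and contact force between the fingers and paddle below 0.1 N and angle between each of plaque0, plaque1, plaque2, plaque3's own z axis and vertical below 0.3 rad and distance of each of plaque0, plaque1, plaque2, plaque3, varnish, paint_jar, pencil_cup from where it was at the start of the episode below 0.03 m and angle between each of varnish, paint_jar, pencil_cup's own z axis and vertical below 0.2 rad); the robot touches nothing.
It fails at once if the paddle drops or is slammed into the slot (faster than 0.4 m/s inside it) (distance between paddle and slot_floor below 0.07 m and linear speed of paddle above 0.4 m/s).
It fails at once if bottle, jar or cup knocked over or pushed more than 30 mm (angle between any of varnish, paint_jar, pencil_cup's own z axis and vertical above 0.3 rad or distance of any of varnish, paint_jar, pencil_cup from where it was at the start of the episode above 0.03 m).
It fails at once if a plaque pulled out of the crate (distance of any of plaque0, plaque1, plaque2, plaque3 from where it was at the start of the episode above 0.06 m).
It also fails if it takes over 51 s, if anything falls off the work surface, if the arm or the gripper's body presses on something with over 40 N, if the wrist force passes 120 N, or if a joint passes its speed limit or range.

## Working session

There is one attempt and no reset: what is moved stays moved. The work goes in short steps, Python scripts to look and compute and a tool call to move; the robot and the scene stay as the last step left them, time stands still between calls to the robot, and variables do not carry over. Pictures are saved under pics/ and viewed, at most 10 in all, crops included, and the job is handed in when it is done.

Besides the shell and the picture viewer there is one more tool, called after ">>>" in YAML: its name, and indented under it one key for each argument. move_arm: Moves the arm, as the interface text tells. Its arguments: {"type":"object","properties":{"commands":{"type":"array","items":{"type":"array","items":{"type":"array","items":{"type":"number"}}}},"claw":{"type":"number"},"squeeze":{"type":"number"}},"required":["commands"]}

```bash
mkdir -p pics; ls; cat > h.py <<'E'
from rig import *
import numpy as np, cv2
from scipy.spatial.transform import Rotation as R
def cloud(c):
    K=c["camera_matrix"];z=c["range_z"];v,u=np.mgrid[0:384,0:512]
    p=np.stack([(u-K[0,2])/K[0,0]*z,-(v-K[1,2])/K[1,1]*z,-z],-1)
    T=np.linalg.inv(c["extrinsics"]);return p@T[:3,:3].T+T[:3,3]
E
python3 - <<'E'
from h import *
for n in("scene","top"):
    c=camera(n);cv2.imwrite(f"pics/{n}0.png",c["pixels"]);np.savez(f"{n}0.npz",**c)
    print(np.linalg.inv(c["extrinsics"]).round(3),c["camera_matrix"].round(1),[k for k in c])
o=get_obs();print(o)
E
```

```text
pics
[[-0.513 -0.644  0.567  1.068]
 [ 0.858 -0.396  0.327  0.265]
 [ 0.014  0.654  0.756  0.734]
 [ 0.     0.     0.     1.   ]] [[347.9   0.  252.5]
 [  0.  347.9 193.2]
 [  0.    0.    1. ]] ['pixels', 'range_z', 'camera_matrix', 'extrinsics']
[[ 0.01   0.993 -0.117  0.49 ]
 [-1.     0.009 -0.01   0.009]
 [-0.009  0.117  0.993  1.03 ]
 [ 0.     0.     0.     1.   ]] [[357.5   0.  260.4]
 [  0.  357.5 191.5]
 [  0.    0.    1. ]] ['pixels', 'range_z', 'camera_matrix', 'extrinsics']
{'time': 0.1, 'q': array([-1.41251148e+00,  5.28386274e-01,  1.43377405e+00, -1.77595892e-05,
        1.18140613e+00, -1.78513594e-01]), 'joint_velocities': array([-0.00050524, -0.00117367, -0.00239865, -0.00046697,  0.00083334,
        0.00053448]), 'joint_torque': array([ 4.95683598e-04, -4.40986204e+01, -1.77150822e+01,  6.33980683e-02,
        5.34007244e-02, -4.80819472e-05]), 'position': array([ 0.2065104 , -0.58957027,  0.40386115]), 'tool_rot': array([ 9.85853281e-01,  1.67607678e-01,  1.77039712e-06, -9.86932589e-04]), 'ft_force': array([-0.13527628, -0.01782631,  0.73724896]), 'moment': array([-0.02592444,  0.01454542, -0.01881072]), 'grip_force': 0.0, 'grip_width': 0.0872365996479651}
```

View pics/scene0.png

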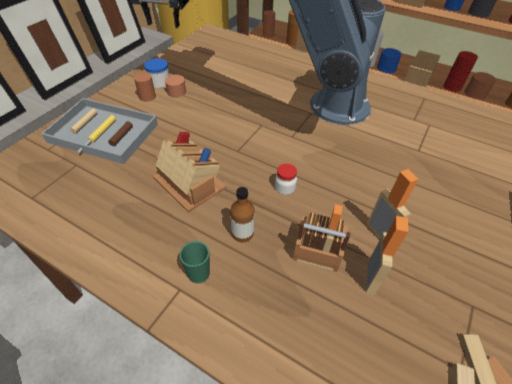

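View pics/top0.png

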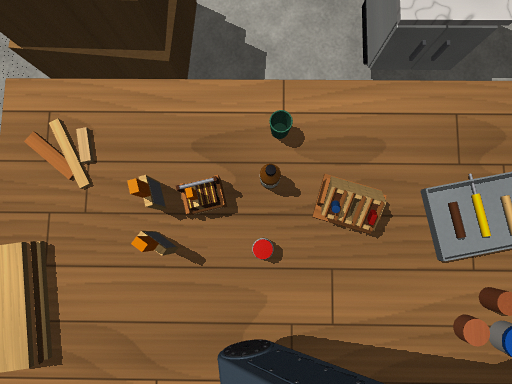

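The scene view shows the crate at (322,240) with a small paddle handle at (337,215), the stand at (188,170), and two larger decoy paddles at (390,220). In the top view the crate is at (202,195) and the stand at (350,205).

```bash
python3 - <<'E'
from h import *
t=np.load("top0.npz");s=np.load("scene0.npz")
a=cv2.resize(t["pixels"][165:225,165:240],None,fx=5.3,fy=5.3,interpolation=3)[:318,:398]
b=cv2.resize(t["pixels"][165:245,305:400],None,fx=4.2,fy=4.2,interpolation=3)[:318,:398]
cc=cv2.resize(s["pixels"][195:275,285:360],None,fx=3.5,fy=3.5,interpolation=3)
d=cv2.resize(s["pixels"][125:210,145:235],None,fx=3.3,fy=3.3,interpolation=3)
im=np.zeros((600,800,3),np.uint8)
for p,x,y in((a,0,0),(b,400,0),(cc,0,318),(d,400,318)):im[y:y+p.shape[0],x:x+p.shape[1]]=p[:600-y,:800-x]
cv2.imwrite("pics/z.png",im)
P=cloud(t);Q=cloud(s)
for n,c,X in(("top",t,P),("scene",s,Q)):
    hsv=cv2.cvtColor(c["pixels"],cv2.COLOR_BGR2HSV)
    for nm,lo,hi in(("orange",(5,190,150),(14,255,255)),("red",(170,150,80),(180,255,255)),("blue",(100,150,60),(125,255,255))):
        m=cv2.inRange(hsv,lo,hi);k,L,st,ce=cv2.connectedComponentsWithStats(m)
        for i in range(1,k):
            if st[i,4]>12:
                p=X[L==i];print(n,nm,ce[i].round(),st[i,4],np.median(p,0).round(3),p.min(0).round(3),p.max(0).round(3))
# crate region heights from top
for nm,(x0,x1,y0,y1) in(("crate",(.40,.60,.08,.27)),("stand",(.35,.60,-.38,-.14))):
    for X in (P,Q):
        p=X.reshape(-1,3);k=(p[:,0]>x0)&(p[:,0]<x1)&(p[:,1]>y0)&(p[:,1]<y1)&(p[:,2]>.02)
        p=p[k];r=cv2.minAreaRect(p[:,:2].astype(np.float32));print(nm,len(p),r,np.histogram(p[:,2],bins=np.arange(0.02,.2,.01))[0])
E
```

```text
top blue [335. 206.] 81 [ 0.558 -0.17   0.133] [ 0.546 -0.18   0.113] [ 0.575 -0.161  0.14 ]
top blue [507. 341.] 212 [ 0.224 -0.617  0.072] [ 0.186 -0.631  0.054] [0.49  0.009 1.03 ]
scene blue [454.   4.] 149 [-0.768  0.197  0.14 ] [-0.788  0.163  0.119] [1.068 0.265 0.734]
scene blue [389.  60.] 401 [-0.76   0.009 -0.166] [-0.846 -0.044 -0.229] [1.068 0.265 0.734]
scene blue [156.  65.] 239 [ 0.224 -0.642  0.072] [ 0.18  -0.688  0.065] [1.068 0.265 0.734]
scene blue [205. 155.] 61 [ 0.566 -0.166  0.128] [ 0.555 -0.174  0.116] [ 0.575 -0.159  0.141]
crate 977 ((0.5438464879989624, 0.2190389335155487), (0.10199794918298721, 0.21517780423164368), 42.11280822753906) [ 68  69  35  35  40 144  28 155 225  21  59   8  10   8  59  13   0]
crate 741 ((0.5389425754547119, 0.22179746627807617), (0.09270380437374115, 0.20565472543239594), 42.533267974853516) [ 24  19  18  26  23  92  22 114 213  28  57  11   9  12  71   2   0]
stand 1943 ((0.5512899160385132, -0.22854149341583252), (0.09739919006824493, 0.17649993300437927), 0.005814946256577969) [  7  18  29  22  44 100 257 306 286 420 323 129   2   0   0   0   0]
stand 1395 ((0.5522820949554443, -0.22881312668323517), (0.17755062878131866, 0.09574369341135025), 89.65644836425781) [ 17  15  18  24  33  89 138 174 209 312 272  93   1   0   0   0   0]
```

View pics/z.png

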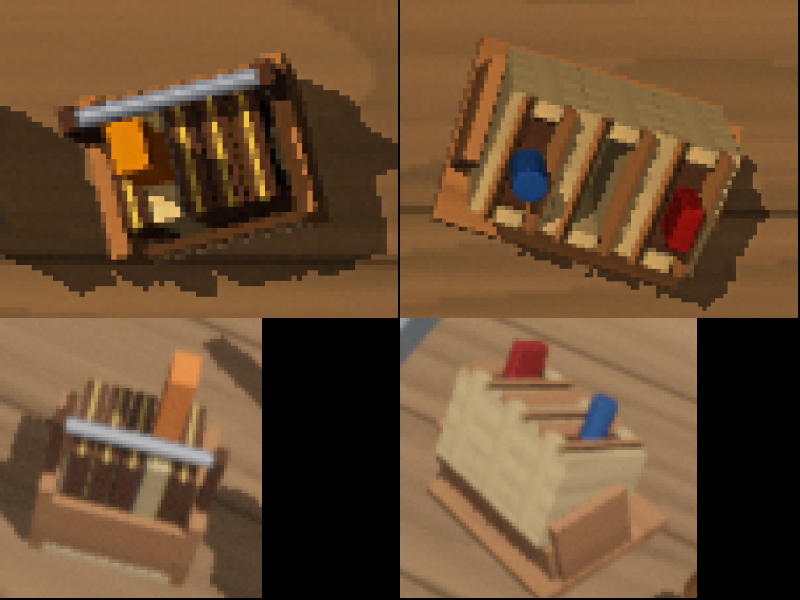

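The zooms show the paddle in the second place from the left (crate y ≈ +16), with the rail at the back. The empty slot is the middle module, between the blue and red handles.

```bash
cat > fit.py <<'E'
from h import *
t=np.load("top0.npz");s=np.load("scene0.npz")
P=cloud(t).reshape(-1,3);Q=cloud(s).reshape(-1,3)
def plane(p,n0,d0,tol=.006):
    n,d=np.array(n0),d0
    for _ in range(8):
        k=abs(p@n-d)<tol; q=p[k]
        c=q.mean(0);v=np.linalg.svd(q-c)[2][2];v*=np.sign(v@n);n,d=v,c@v
    return n,d,q
for nm,X in(("top",P),("scene",Q)):
    p=X[(X[:,0]>.44)&(X[:,0]<.66)&(X[:,1]>-.36)&(X[:,1]<-.13)&(X[:,2]>.04)]
    yaw=-.31;c,s_=np.cos(yaw),np.sin(yaw)
    # initial location: blue end centre at local (-.0535,.048)
    o=np.array([.558,-.17])-np.array([[c,-s_],[s_,c]])@[-.0535,.048]
    nb=np.array([.866*c,.866*s_,.5]); na=np.array([-.5*c,-.5*s_,.866])
    db=nb@[*o,.042]+.0425; da=na@[*o,.042]+.079
    print(nm,"o guess",o)
    for n0,d0,sg in((nb,db,1),(na,da,-1)):
        n,d,q=plane(p,n0,d0)
        y=np.arctan2(sg*n[1],sg*n[0])
        ey=np.array([-np.sin(y),np.cos(y)]);v=q[:,:2]@ey
        print(len(q),n.round(3),"yaw",y.round(3),"d-d0",d-d0,"lean",np.arcsin(abs(n[2])),"ymid",np.percentile(v,[0,.5,99.5,100]).round(4), "guess",(o@ey).round(4))
    # crate
    p=X[(X[:,0]>.42)&(X[:,0]<.60)&(X[:,1]>.10)&(X[:,1]<.235)]
    col=(t if nm=="top" else s)["pixels"].reshape(-1,3)[(X[:,0]>.42)&(X[:,0]<.60)&(X[:,1]>.10)&(X[:,1]<.235)].astype(int)
    k=(p[:,2]>.112)&(p[:,2]<.130)&(col.min(1)>110)
    r=p[k]; a=r[:,:2]-r[:,:2].mean(0);v=np.linalg.svd(a)[2][0];v*=np.sign(v[1]);l=a@v
    print("rail",len(r),r.mean(0).round(4),"yaw",np.arctan2(-v[0],v[1]).round(3),"l",l.min().round(4),l.max().round(4),(r[:,:2].mean(0)@v).round(4))
    for nme,zl,zh in(("endwalls",.068,.075),("posts",.124,.131)):
        k=(p[:,2]>zl)&(p[:,2]<zh)&(col.min(1)<110);q=p[k]
        w=q[:,:2]@v;print(nme,len(q),np.percentile(w,[0,1,99,100]).round(4))
    hsv=cv2.cvtColor(col.astype(np.uint8)[None],cv2.COLOR_BGR2HSV)[0]
    k=(hsv[:,0]<22)&(hsv[:,0]>6)&(hsv[:,1]>215)&(p[:,2]>.1)&(hsv[:,2]>120)
    q=p[k];print("orange",len(q),np.median(q,0).round(4),q.min(0).round(3),q.max(0).round(3)); q=q[q[:,2]>.162]; 
    if len(q):print("top face",len(q),q.mean(0).round(4),q.min(0).round(3),q.max(0).round(3))
E
python3 fit.py
```

```text
top o guess [ 0.59430703 -0.23203265]
758 [ 0.814 -0.234  0.531] yaw -0.279 d-d0 -0.014197802207115306 lean 0.5602027999633888 ymid [-0.14   -0.1354  0.0198  0.0243] guess -0.0591
1209 [-0.474  0.146  0.869] yaw -0.298 d-d0 -0.0017887382134625929 lean 1.0521818788722186 ymid [-0.1197 -0.1182  0.0241  0.025 ] guess -0.0471fit.py:27: RuntimeWarning: Mean of empty slice.
  r=p[k]; a=r[:,:2]-r[:,:2].mean(0);v=np.linalg.svd(a)[2][0];v*=np.sign(v[1]);l=a@v
  ret = um.true_divide(
fit.py:28: RuntimeWarning: Mean of empty slice.
  print("rail",len(r),r.mean(0).round(4),"yaw",np.arctan2(-v[0],v[1]).round(3),"l",l.min().round(4),l.max().round(4),(r[:,:2].mean(0)@v).round(4))
Traceback (most recent call last):
  File "fit.py", line 28, in <module>
    print("rail",len(r),r.mean(0).round(4),"yaw",np.arctan2(-v[0],v[1]).round(3),"l",l.min().round(4),l.max().round(4),(r[:,:2].mean(0)@v).round(4))
                                                                                     ~~~~~^^
ValueError: zero-size array to reduction operation minimum which has no identity
```

```bash
sed -i 's/(X\[:,0\]>.42)&(X\[:,0\]<.60)&(X\[:,1\]>.10)&(X\[:,1\]<.235)/(X[:,0]>.52)\&(X[:,0]<.69)\&(X[:,1]>.08)\&(X[:,1]<.245)/g' fit.py; python3 fit.py
```

```text
top o guess [ 0.59430703 -0.23203265]
758 [ 0.814 -0.234  0.531] yaw -0.279 d-d0 -0.014197802207115306 lean 0.5602027999633888 ymid [-0.14   -0.1354  0.0198  0.0243] guess -0.0591
1209 [-0.474  0.146  0.869] yaw -0.298 d-d0 -0.0017887382134625929 lean 1.0521818788722186 ymid [-0.1197 -0.1182  0.0241  0.025 ] guess -0.0471
rail 93 [0.6183 0.1833 0.126 ] yaw 0.244 l -0.0433 0.0445 0.0285
endwalls 182 [-0.0245 -0.0242  0.0819  0.082 ]
posts 62 [-0.0242 -0.024   0.0816  0.0821]
orange 68 [0.5891 0.1918 0.1684] [0.576 0.184 0.165] [0.601 0.202 0.174]
top face 68 [0.5892 0.1927 0.1687] [0.576 0.184 0.165] [0.601 0.202 0.174]
scene o guess [ 0.59430703 -0.23203265]
1263 [ 0.828 -0.235  0.509] yaw -0.276 d-d0 -0.00742441468953281 lean 0.5335933513670238 ymid [-0.1434 -0.1325  0.0204  0.0243] guess -0.0613
697 [-0.451  0.169  0.877] yaw -0.358 d-d0 0.008321735449679013 lean 1.0685666627627597 ymid [-0.0766 -0.0724  0.0637  0.0645] guess -0.0089
rail 181 [0.6199 0.1859 0.1247] yaw 0.25 l -0.0455 0.0438 0.0266
endwalls 211 [-0.0271 -0.0267  0.0783  0.079 ]
posts 66 [-0.0271 -0.0268  0.078   0.0784]
  return _methods._mean(a, axis=axis, dtype=dtype,
  ret = um.true_divide(
Traceback (most recent call last):
  File "fit.py", line 34, in <module>
    q=p[k];print("orange",len(q),np.median(q,0).round(4),q.min(0).round(3),q.max(0).round(3)); q=q[q[:,2]>.162];
                                                         ~~~~~^^^
ValueError: zero-size array to reduction operation minimum which has no identity
```

```bash
cat >> h.py <<'E'
CR=(np.array([.5939,.1776,0]),.247)      # crate origin,yaw
class F:
    def __init__(s,o,yaw): s.o=np.array(o);s.R=R.from_euler("z",yaw)
    def pt(s,p): return s.o+s.R.apply(p)
crate=F(*CR)
BETA=.26   # tool pitch vs paddle: tool z = -(paddle z) turned by BETA
def tool_for(fr,foot,th,up=.137,beta=BETA):
    """frame fr, paddle foot in frame, paddle tipped th to -x; returns tcp pos,R"""
    ax=np.array([-np.sin(th),0,np.cos(th)])
    g=np.array(foot)+up*ax
    a=th-beta
    tz=np.array([np.sin(a),0,-np.cos(a)])   # tool z, frame
    ty=np.array([0,-1,0.]);tx=np.cross(ty,tz)
    Rf=fr.R*R.from_matrix(np.c_[tx,ty,tz])
    return fr.pt(g-.164*tz),Rf
def rows(targets,base=None):
    o=get_obs();p,r=(o["position"],R.from_quat(o["tool_rot"])) if base is None else base
    for q,Q in targets:
        print([*(r.inv().apply(q-p)/.04).round(3).tolist(),*(r.inv()*Q).as_rotvec().round(3).tolist()])
E
python3 - <<'E'
from h import *
print(R.from_quat(get_obs()["tool_rot"]).as_matrix().round(3))
rows([tool_for(crate,[0,.016,.008+u],0) for u in(.09,)])
print(tool_for(crate,[0,.016,.008+.09],0)[0])
E
```

```text
[[ 0.944  0.33  -0.   ]
 [ 0.33  -0.944  0.002]
 [ 0.    -0.002 -1.   ]]
[16.564, -15.204, 0.294, 0.01, -0.26, 0.09]
[0.63086969 0.20342266 0.39348796]
```

>>> move_arm:
  commands:
    - [[16.56, -15.2, 0.29, 0.01, -0.26, 0.09], [16.56, -15.2, 0.29, 0.01, -0.26, 0.09], [16.56, -15.2, 0.29, 0.01, -0.26, 0.09], [16.56, -15.2, 0.29, 0.01, -0.26, 0.09], [16.56, -15.2, 0.29, 0.01, -0.26, 0.09], [16.56, -15.2, 0.29, 0.01, -0.26, 0.09], [16.56, -15.2, 0.29, 0.01, -0.26, 0.09], [16.56, -15.2, 0.29, 0.01, -0.26, 0.09], [16.56, -15.2, 0.29, 0.01, -0.26, 0.09], [16.56, -15.2, 0.29, 0.01, -0.26, 0.09], [16.56, -15.2, 0.29, 0.01, -0.26, 0.09], [16.56, -15.2, 0.29, 0.01, -0.26, 0.09]]
  claw: -0.3

```text
time: 1.6
position: [0.5611, 0.0734, 0.3948]
tool_rot: [0.984, 0.122, -0.129, 0.017]
ft_force: [1.4, -0.5, -0.3]
grip_width: 0.0563
grip_force: 0.0
```

```bash
python3 - <<'E'
from h import *
o=get_obs();print(o["time"],o["q"].round(3),o["position"].round(4),o["grip_width"])
rows([tool_for(crate,[0,.016,.008+u],0) for u in(.09,0.05)])
E
```

```text
1.6 [-0.05   0.506  1.519 -0.079  1.366  1.3  ] [0.5611 0.0734 0.3948] 0.056288872118758035
[2.41, -2.727, -0.615, 0.002, 0.0, -0.001]
[2.667, -2.729, 0.352, 0.002, 0.0, -0.001]
```

>>> move_arm:
  commands:
    - [[2.41, -2.73, -0.61, 0, 0, 0], [2.41, -2.73, -0.61, 0, 0, 0], [2.41, -2.73, -0.61, 0, 0, 0], [2.41, -2.73, -0.61, 0, 0, 0], [2.41, -2.73, -0.61, 0, 0, 0]]

```text
time: 2.22
position: [0.6297, 0.2006, 0.3932]
tool_rot: [0.984, 0.122, -0.13, 0.017]
ft_force: [-0.4, -0.0, 0.7]
grip_width: 0.0565
grip_force: 0.0
```

```bash
cat > near.py <<'E'
from h import *
o=get_obs();print(o["time"],o["q"].round(3),o["position"].round(4),o["ft_force"].round(2))
im=np.zeros((384,800,3),np.uint8)
t=camera("top");s=camera("scene");np.savez("top1.npz",**t);np.savez("scene1.npz",**s)
im[:,:400]=cv2.resize(t["pixels"][150:250,150:254],(400,384),interpolation=3)
im[:,400:]=cv2.resize(s["pixels"][160:285,270:400],(400,384),interpolation=3)
cv2.imwrite("pics/n1.png",im)
rows([tool_for(crate,[0,.016,.008+u],0) for u in(.04,0)])
E
python3 near.py
```

```text
2.225 [ 0.145  0.637  1.262 -0.028  1.503  1.476] [0.6297 0.2006 0.3932] [-0.42 -0.02  0.67]
[0.369, -0.077, 1.199, 0.001, 0.001, -0.003]
[0.627, -0.079, 2.165, 0.001, 0.001, -0.003]
```

View pics/n1.png

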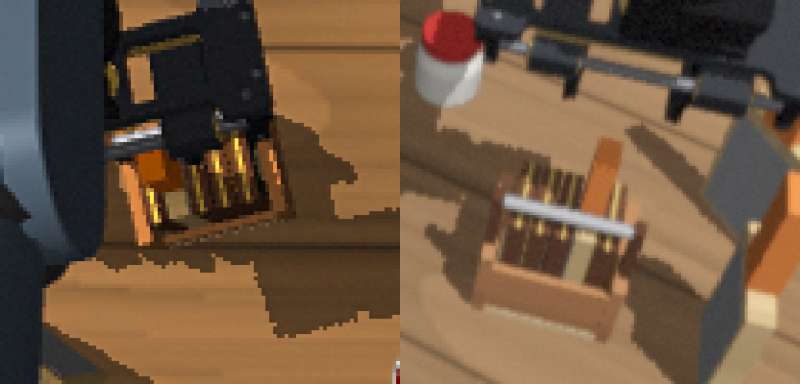

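The near view shows the gripper over the paddle handle, at (155,165) in the left panel and (605,170) in the right. The decoy paddles stand off to the crate's left, so I'll check how far away they are.

```bash
python3 - <<'E'
from h import *
for n in("top0","scene0"):
    c=np.load(n+".npz");X=cloud(c).reshape(-1,3)
    k=(X[:,1]>.235)&(X[:,1]<.42)&(X[:,0]>.4)&(X[:,0]<.72)&(X[:,2]>.03);p=X[k]
    print(n,p.min(0).round(3),p.max(0).round(3))
    for lo,hi in((.4,.54),(.54,.72)):
        q=p[(p[:,0]>lo)&(p[:,0]<hi)];print(q.min(0).round(3),q.max(0).round(3)); q=q[q[:,2]>.12]; print(" high",q.min(0).round(3),q.max(0).round(3))
    for nm,b in(("varn",(.6,.72,-.08,.02)),("jar",(.4,.5,-.06,.05))):
        q=X[(X[:,0]>b[0])&(X[:,0]<b[1])&(X[:,1]>b[2])&(X[:,1]<b[3])&(X[:,2]>.03)];print(nm,q.min(0).round(3),q.max(0).round(3))
E
```

```text
top0 [0.435 0.238 0.03 ] [0.638 0.331 0.219]
[0.435 0.253 0.03 ] [0.495 0.325 0.219]
 high [0.435 0.253 0.12 ] [0.494 0.325 0.219]
[0.557 0.238 0.03 ] [0.638 0.331 0.219]
 high [0.557 0.293 0.12 ] [0.638 0.331 0.219]
varn [ 0.619 -0.033  0.031] [0.673 0.018 0.168]
jar [ 0.422 -0.016  0.037] [0.49  0.041 1.03 ]
scene0 [0.438 0.235 0.03 ] [0.64  0.334 0.217]
[0.438 0.255 0.03 ] [0.496 0.331 0.217]
 high [0.438 0.255 0.12 ] [0.496 0.331 0.217]
[0.562 0.235 0.03 ] [0.64  0.334 0.217]
 high [0.562 0.235 0.12 ] [0.639 0.333 0.217]
varn [ 0.625 -0.029  0.03 ] [0.677 0.02  0.168]
jar [ 0.425 -0.013  0.03 ] [0.482 0.044 0.074]
```

```bash
python3 - <<'E'
from h import *
for n in("top0","scene0"):
    c=np.load(n+".npz");X=cloud(c).reshape(-1,3)
    for z0,z1 in((.1,.14),(.14,.17),(.17,.19),(.19,.21),(.21,.225)):
        p=X[(X[:,1]>.25)&(X[:,1]<.42)&(X[:,0]>.54)&(X[:,0]<.72)&(X[:,2]>z0)&(X[:,2]<z1)]
        if len(p):
            r=cv2.minAreaRect(p[:,:2].astype(np.float32));i=p[:,1].argmin();print(n,z0,len(p),"miny at",p[i].round(3),np.array(cv2.boxPoints(r)).round(3).tolist())
o=get_obs();T=R.from_quat(o["tool_rot"])
for n in("top1","scene1"):
    c=np.load(n+".npz");X=cloud(c).reshape(-1,3);L=T.inv().apply(X-o["position"])
    for z0,z1 in((.05,.08),(.08,.1),(.1,.115),(.12,.15),(.15,.185)):
        q=L[(abs(L[:,0])<.06)&(abs(L[:,1])<.12)&(L[:,2]>z0)&(L[:,2]<z1)]
        if len(q):print(n,z0,len(q),q.min(0).round(3),q.max(0).round(3))
E
```

```text
top0 0.1 234 miny at [0.564 0.293 0.112] [[0.5550000071525574, 0.31299999356269836], [0.5609999895095825, 0.2919999957084656], [0.6389999985694885, 0.3109999895095825], [0.6340000033378601, 0.3319999873638153]]
top0 0.14 66 miny at [0.585 0.298 0.15 ] [[0.574999988079071, 0.3009999990463257], [0.6110000014305115, 0.29100000858306885], [0.6159999966621399, 0.3070000112056732], [0.5789999961853027, 0.31700000166893005]]
top0 0.17 45 miny at [0.585 0.298 0.173] [[0.5730000138282776, 0.3019999861717224], [0.609000027179718, 0.289000004529953], [0.6150000095367432, 0.3059999942779541], [0.5789999961853027, 0.3179999887943268]]
top0 0.19 51 miny at [0.586 0.298 0.207] [[0.5740000009536743, 0.3019999861717224], [0.6100000143051147, 0.28999999165534973], [0.6150000095367432, 0.3070000112056732], [0.5789999961853027, 0.3179999887943268]]
top0 0.21 141 miny at [0.585 0.298 0.213] [[0.5789999961853027, 0.3190000057220459], [0.5849999785423279, 0.2980000078678131], [0.6159999966621399, 0.3059999942779541], [0.6100000143051147, 0.328000009059906]]
scene0 0.1 364 miny at [0.564 0.294 0.123] [[0.55
[... 838 characters left out ...]
] [[0.5789999961853027, 0.3190000057220459], [0.5849999785423279, 0.29899999499320984], [0.6179999709129333, 0.30799999833106995], [0.6119999885559082, 0.32899999618530273]]
top1 0.05 1000 [-0.038 -0.096  0.051] [0.038 0.094 0.08 ]
top1 0.08 481 [-0.039 -0.     0.08 ] [0.037 0.094 0.1  ]
top1 0.1 33 [-0.038  0.022  0.1  ] [-0.032  0.086  0.109]
top1 0.15 10 [-0.012  0.028  0.171] [-0.009  0.036  0.181]
scene1 0.05 2390 [-0.038 -0.096  0.05 ] [0.039 0.093 0.08 ]
scene1 0.08 1093 [-0.029 -0.094  0.08 ] [0.039 0.091 0.1  ]
scene1 0.1 101 [-0.026 -0.087  0.1  ] [0.039 0.084 0.115]
scene1 0.12 47 [-0.01  -0.039  0.123] [0.012 0.031 0.15 ]
scene1 0.15 226 [-0.009 -0.12   0.15 ] [0.06  0.036 0.185]
```

```bash
python3 - <<'E'
from h import *
for n in("top0","scene0"):
    c=np.load(n+".npz");X=cloud(c).reshape(-1,3);L=crate.R.inv().apply(X-crate.o)
    for z0,z1 in((.03,.1),(.1,.13),(.14,.17),(.17,.19),(.19,.21),(.21,.225)):
        p=L[(X[:,1]>.2)&(X[:,1]<.42)&(X[:,0]>.4)&(X[:,0]<.53)&(X[:,2]>z0)&(X[:,2]<z1)]
        if len(p): print(n,z0,len(p),p.min(0).round(3),p.max(0).round(3))
# body clearance in plane for tips: body corners (tool x +-.038, z up to .113) and arm
for th in(0,.2,.3,.42,.52):
    c,s=np.cos(th),np.sin(th)
    d=0
    foot=np.array([-.032+.032*c+.022*s,.016,.030+.032*s-.022*c])
    p,Q=tool_for(F([0,0,0],0),foot,th)
    cs=[p+Q.apply([sx*.038,0,.113]) for sx in(-1,1)]
    print(th,"foot",foot.round(4),"tcp",p.round(3),[x.round(3).tolist() for x in cs])
E
```

```text
top0 0.03 175 [-0.133  0.109  0.03 ] [-0.062  0.161  0.099]
top0 0.1 178 [-0.133  0.109  0.1  ] [-0.063  0.17   0.13 ]
top0 0.14 60 [-0.116  0.124  0.141] [-0.079  0.144  0.169]
top0 0.17 42 [-0.116  0.125  0.171] [-0.079  0.144  0.19 ]
top0 0.19 45 [-0.116  0.124  0.191] [-0.079  0.144  0.21 ]
top0 0.21 144 [-0.115  0.126  0.21 ] [-0.079  0.16   0.219]
scene0 0.03 441 [-0.122  0.11   0.03 ] [-0.071  0.151  0.1  ]
scene0 0.1 358 [-0.13  0.11  0.1 ] [-0.06   0.176  0.13 ]
scene0 0.14 184 [-0.103  0.125  0.141] [-0.075  0.162  0.17 ]
scene0 0.17 131 [-0.101  0.125  0.17 ] [-0.076  0.162  0.19 ]
scene0 0.19 137 [-0.103  0.124  0.19 ] [-0.076  0.161  0.21 ]
scene0 0.21 147 [-0.114  0.126  0.21 ] [-0.076  0.162  0.217]
0 foot [0.    0.016 0.008] tcp [0.042 0.016 0.303] [[-0.024, 0.016, 0.204], [0.05, 0.016, 0.185]]
0.2 foot [0.0037 0.016  0.0148] tcp [-0.014  0.016  0.313] [[-0.058, 0.016, 0.202], [0.018, 0.016, 0.198]]
0.3 foot [0.0051 0.016  0.0184] tcp [-0.042  0.016  0.313] [[-0.075, 0.016, 0.199], [0.001, 0.016, 0.202]]
0.42 foot [0.0062 0.016  0.023 ] tcp [-0.076  0.016  0.31 ] [[-0.095, 0.016, 0.192], [-0.02, 0.016, 0.204]]
0.52 foot [0.0067 0.016  0.0268] tcp [-0.104  0.016  0.304] [[-0.111, 0.016, 0.185], [-0.038, 0.016, 0.205]]
```

>>> move_arm:
  commands:
    - [[0.37, -0.08, 1.2, 0, 0, 0], [0.37, -0.08, 1.2, 0, 0, 0], [0.5, -0.08, 1.68, 0, 0, 0], [0.63, -0.08, 2.16, 0, 0, 0], [0.63, -0.08, 2.16, 0, 0, 0], [0.63, -0.08, 2.16, 0, 0, 0]]

```text
time: 3.08
position: [0.6318, 0.205, 0.304]
tool_rot: [0.984, 0.122, -0.128, 0.017]
ft_force: [0.6, 0.4, -0.9]
grip_width: 0.0567
grip_force: 0.0
```

>>> move_arm:
  commands:
    - [[0, 0, 0, 0, 0, 0], [0, 0, 0, 0, 0, 0], [0, 0, 0, 0, 0, 0], [0, 0, 0, 0, 0, 0], [0, 0, 0, 0, 0, 0], [0, 0, 0, 0, 0, 0]]
  claw: 1
  squeeze: 40

```text
time: 3.82
position: [0.6315, 0.205, 0.3037]
tool_rot: [0.984, 0.122, -0.129, 0.017]
ft_force: [-0.2, -0.0, 0.1]
grip_width: 0.0157
grip_force: 40.0
```

```bash
python3 - <<'E'
from h import *
o=get_obs();print(o["time"],o["position"].round(4),o["ft_force"].round(2),o["moment"].round(2),o["grip_width"],o["grip_force"])
p,Q=tool_for(crate,[0,.016,.008],0);print("err in crate",crate.R.inv().apply(o["position"]-p).round(4),(Q.inv()*R.from_quat(o["tool_rot"])).as_rotvec().round(4))
L=[]
for th in(.08,.16,.24,.32,.40,.48,.524):
    c,s=np.cos(th),np.sin(th)
    L.append(tool_for(crate,np.array([-.032+.032*c+.022*s,.016,.030+.032*s-.022*c+.001]),th))
rows(L,(p,Q))
for d in(.04,.08,.12,.15):
    L=[tool_for(crate,np.array([-.032+.032*c+.022*s-d*s,.016,.031+.032*s-.022*c+d*c]),th)];rows(L,(p,Q))
E
```

```text
3.825 [0.6315 0.205  0.3037] [-0.23 -0.02  0.14] [ 0.05 -0.13  0.01] 0.01565314389919573 39.97838450828567
err in crate [0.001  0.0014 0.0002] [-0.0014 -0.0001  0.0009]
[-0.573, -0.0, -0.004, 0.0, 0.08, -0.0]
[-1.135, -0.0, 0.061, 0.0, 0.16, -0.0]
[-1.691, -0.0, 0.171, 0.0, 0.24, 0.0]
[-2.237, -0.0, 0.325, 0.0, 0.32, 0.0]
[-2.768, -0.0, 0.522, 0.0, 0.4, 0.0]
[-3.282, -0.0, 0.761, 0.0, 0.48, 0.0]
[-3.555, -0.0, 0.909, 0.0, 0.524, 0.0]
[-4.262, -0.0, 0.201, 0.0, 0.524, 0.0]
[-4.968, -0.0, -0.507, 0.0, 0.524, 0.0]
[-5.674, -0.0, -1.215, 0.0, 0.524, 0.0]
[-6.203, 0.0, -1.746, 0.0, 0.524, 0.0]
```

>>> move_arm:
  commands:
    - [[-0.57, 0, 0, 0, 0.08, 0], [-1.13, 0, 0.06, 0, 0.16, 0], [-1.69, 0, 0.17, 0, 0.24, 0], [-2.24, 0, 0.32, 0, 0.32, 0], [-2.77, 0, 0.52, 0, 0.4, 0], [-3.28, 0, 0.76, 0, 0.48, 0], [-3.55, 0, 0.91, 0, 0.524, 0], [-3.55, 0, 0.91, 0, 0.524, 0], [-3.55, 0, 0.91, 0, 0.524, 0]]

```text
time: 4.95
position: [0.4899, 0.1693, 0.3051]
tool_rot: [0.984, 0.122, 0.13, -0.015]
ft_force: [0.6, -0.1, -1.5]
grip_width: 0.0159
grip_force: 40.0
```

```bash
python3 - <<'E'
from h import *
o=get_obs();print(o["time"],o["q"].round(3),o["position"].round(4),o["ft_force"].round(2),o["moment"].round(2),o["grip_width"],o["grip_force"])
th=.524;c,s=np.cos(th),np.sin(th)
f=lambda d:tool_for(crate,np.array([-.032+.032*c+.022*s-d*s,.016,.031+.032*s-.022*c+d*c]),th)
p,Q=f(0)
print("err in crate",crate.R.inv().apply(o["position"]-p).round(4),(Q.inv()*R.from_quat(o["tool_rot"])).as_rotvec().round(4))
rows([f(d) for d in(.05,.1,.15)],(p,Q))
im=np.zeros((384,800,3),np.uint8)
t=camera("top");s=camera("scene")
im[:,:400]=cv2.resize(t["pixels"][150:250,150:254],(400,384),interpolation=3)
im[:,400:]=cv2.resize(s["pixels"][160:285,270:400],(400,384),interpolation=3)
cv2.imwrite("pics/n2.png",im)
E
```

```text
4.95 [0.109 0.511 1.874 0.072 0.497 1.374] [0.4899 0.1693 0.3051] [ 0.62 -0.06 -1.45] [-0.1   0.27  0.02] 0.015872492552333785 39.99775109812617
err in crate [0.0017 0.0014 0.0002] [-0.0017 -0.001   0.    ]
[-0.321, -0.0, -1.208, 0.0, 0.0, 0.0]
[-0.643, -0.0, -2.416, 0.0, 0.0, 0.0]
[-0.964, 0.0, -3.624, 0.0, 0.0, 0.0]
```

View pics/n2.png

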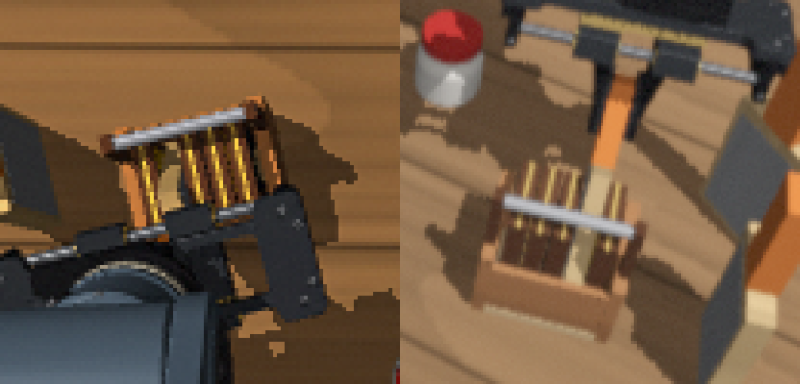

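The paddle is tipped about 30°, with its blade at (600,200) in front of the rail, and the plaques are standing. Next I draw it out.

>>> move_arm:
  commands:
    - [[-0.16, 0, -0.6, 0, 0, 0], [-0.32, 0, -1.21, 0, 0, 0], [-0.48, 0, -1.81, 0, 0, 0], [-0.64, 0, -2.42, 0, 0, 0], [-0.8, 0, -3.02, 0, 0, 0], [-0.96, 0, -3.62, 0, 0, 0], [-0.96, 0, -3.62, 0, 0, 0], [-0.96, 0, -3.62, 0, 0, 0]]

```text
time: 6.05
position: [0.417, 0.1512, 0.4343]
tool_rot: [0.984, 0.122, 0.13, -0.015]
ft_force: [-0.1, 0.0, -1.7]
grip_width: 0.0158
grip_force: 40.0
```

```bash
python3 - <<'E'
from h import *
o=get_obs();print(o["time"],o["q"].round(3),o["position"].round(4),o["ft_force"].round(2),o["grip_width"])
t=np.load("top0.npz");s=np.load("scene0.npz")
from scipy.optimize import least_squares
for nm,c in(("top",t),("scene",s)):
    X=cloud(c).reshape(-1,3)
    X=X[(X[:,0]>.44)&(X[:,0]<.68)&(X[:,1]>-.36)&(X[:,1]<-.11)&(X[:,2]>.03)]
    x=np.array([-.29,.588,-.232])
    for it in range(6):
        fr=F([x[1],x[2],.042],x[0]);L=fr.R.inv().apply(X-fr.o)
        sa=L@[-.5,0,.866];sn=L@[.866,0,.5];y=L[:,1];tol=.006 if it<3 else .003
        back=(abs(sn-.0425)<tol)&(sa<.07)&(sa>.01)&(abs(y)<.066)
        top=(abs(sa-.079)<tol)&(abs(sn)<.04)&(abs(y)<.07)
        B,T=X[back],X[top]
        def f(v):
            g=F([v[1],v[2],.042],v[0]);return np.r_[g.R.inv().apply(B-g.o)@[.866,0,.5]-.0425,g.R.inv().apply(T-g.o)@[-.5,0,.866]-.079]
        # keep tangential free via edges
        sol=least_squares(lambda v:f([v[0],v[1],x[2]]),x[:2]);x[:2]=sol.x
        m=(abs(sn)<.035)&(abs(sa-.079)<.004)&(abs(y)<.08);lo,hi=np.percentile(y[m],[.5,99.5])
        e=(lo+hi)/2;x[1]-=np.sin(x[0])*e;x[2]+=np.cos(x[0])*e
    fr=F([x[1],x[2],.042],x[0]);r=f(x)
    print(nm,x.round(4),back.sum(),top.sum(),"edges",lo.round(4),hi.round(4),"rb",r[:len(B)].mean().round(4),"rt",r[len(B):].mean().round(4))
    L=fr.R.inv().apply(X-fr.o);sa=L@[-.5,0,.866];sn=L@[.866,0,.5]
    m=(abs(sn)<.026)&(abs(L[:,1])<.03);h,_=np.histogram(L[m,1],np.arange(-.03,.031,.003))
    print([np.round(np.median(sa[m&(abs(L[:,1]-b)<.0015)]),3) if (m&(abs(L[:,1]-b)<.0015)).sum()>3 else None for b in np.arange(-.0285,.029,.003)])
E
```

```text
6.05 [0.083 0.2   1.903 0.058 0.779 1.371] [0.417  0.1512 0.4343] [-0.12  0.03 -1.65] 0.01575192024620797
top [-0.2798  0.5915 -0.2308] 387 412 edges -0.0657 0.0659 rb -0.0002 rt -0.0004
[np.float64(0.07), np.float64(0.07), np.float64(0.07), np.float64(0.07), np.float64(0.078), np.float64(0.078), np.float64(0.072), np.float64(0.041), None, None, None, None, None, np.float64(0.073), np.float64(0.079), np.float64(0.078), np.float64(0.07), np.float64(0.069), np.float64(0.069), np.float64(0.071)]
scene [-0.2812  0.592  -0.2275] 757 223 edges -0.0644 0.0644 rb -0.0001 rt -0.0008
[None, None, None, None, np.float64(0.079), np.float64(0.074), np.float64(0.07), None, None, None, None, None, None, np.float64(0.071), np.float64(0.075), np.float64(0.077), None, None, None, None]
```

```bash
cat >> h.py <<'E'
slot=F([.5917,-.229,.042],-.2805)
TH=np.pi/6
def home(s,y=0,n=0): return tool_for(slot,[-.5*s+.866*n,y,.866*s+.5*n],TH)
E
python3 - <<'E'
from h import *
rows([home(.15),home(.11)]);print(home(.15)[0])
E
```

```text
[-1.945, 7.942, -0.887, -0.136, -0.0, 0.509]
[-1.753, 8.192, 0.062, -0.136, -0.0, 0.509]
[ 0.41274715 -0.17744445  0.44888068]
```

>>> move_arm:
  commands:
    - [[-0.24, 1, -0.11, -0.017, 0, 0.064], [-0.49, 2, -0.22, -0.034, 0, 0.127], [-0.73, 3, -0.33, -0.051, 0, 0.19], [-0.97, 4, -0.44, -0.068, 0, 0.255], [-1.22, 5, -0.55, -0.085, 0, 0.318], [-1.46, 6, -0.67, -0.102, 0, 0.382], [-1.7, 7, -0.78, -0.119, 0, 0.445], [-1.945, 7.94, -0.89, -0.136, 0, 0.509], [-1.945, 7.94, -0.89, -0.136, 0, 0.509], [-1.945, 7.94, -0.89, -0.136, 0, 0.509], [-1.945, 7.94, -0.89, -0.136, 0, 0.509]]

```text
time: 7.42
position: [0.4123, -0.1764, 0.4487]
tool_rot: [0.982, -0.138, 0.13, 0.018]
ft_force: [-0.8, -0.3, -1.7]
grip_width: 0.0157
grip_force: 40.0
```

```bash
cat > look.py <<'E'
from h import *
import sys
o=get_obs();print(o["time"],o["q"].round(3),o["position"].round(4),o["ft_force"].round(2),o["moment"].round(2),o["grip_width"])
s0=float(sys.argv[1]);p,Q=home(s0);print("err slot frame",slot.R.inv().apply(o["position"]-p).round(4),(Q.inv()*R.from_quat(o["tool_rot"])).as_rotvec().round(4))
t=camera("top");s=camera("scene")
im=np.zeros((400,800,3),np.uint8)
im[:,:400]=cv2.resize(t["pixels"][150:250,300:400],(400,400),interpolation=3)
im[:,400:]=cv2.resize(s["pixels"][80:210,140:270],(400,400),interpolation=3)
cv2.imwrite(sys.argv[2],im)
for c,nm,dy in((t,"top",-.0018),(s,"scene",.0015)):
    X=cloud(c).reshape(-1,3);L=slot.R.inv().apply(X-slot.o)
    sa=L@[-.5,0,.866];sn=L@[.866,0,.5]
    hsv=cv2.cvtColor(c["pixels"],cv2.COLOR_BGR2HSV).reshape(-1,3)
    for a,b in((.0,.03),(.03,.06),(.06,.09)):
        m=(abs(sn)<.04)&(abs(L[:,1])<.02)&(sa>s0+a)&(sa<s0+b)
        if m.sum()>5:
            print(nm,a,m.sum(),"y",np.percentile(L[m,1],[2,50,98]).round(4),"(slot bias %.4f)"%dy,"n",np.percentile(sn[m],[2,50,98]).round(4),"s",np.percentile(sa[m],[1,99]).round(4))
            u=L[m]; 
E
python3 look.py .15 pics/n3.png
```

```text
7.425 [-0.684  0.186  1.872  0.138  0.846  1.087] [ 0.4123 -0.1764  0.4487] [-0.82 -0.3  -1.73] [ 0.16  0.27 -0.01] 0.01573316615284901
err slot frame [-0.0007  0.0009 -0.0002] [ 0.0013 -0.0012 -0.0015]
top 0.0 96 y [-0.0046  0.0085  0.0092] (slot bias -0.0018) n [-0.0311  0.0099  0.0276] s [0.1523 0.1798]
top 0.03 108 y [-0.0041  0.0085  0.0092] (slot bias -0.0018) n [-0.0261  0.0134  0.0277] s [0.1802 0.2094]
top 0.06 84 y [-0.005   0.0081  0.009 ] (slot bias -0.0018) n [-0.0035  0.0238  0.0277] s [0.2104 0.2394]
scene 0.0 227 y [-0.003   0.0096  0.0119] (slot bias 0.0015) n [-0.0311  0.0048  0.0282] s [0.1513 0.1795]
scene 0.03 246 y [-0.0036  0.0096  0.0117] (slot bias 0.0015) n [-0.0318  0.0067  0.0279] s [0.1802 0.2093]
scene 0.06 260 y [-0.0031  0.0094  0.0116] (slot bias 0.0015) n [-0.0322  0.0046  0.0282] s [0.2103 0.2397]
```

View pics/n3.png

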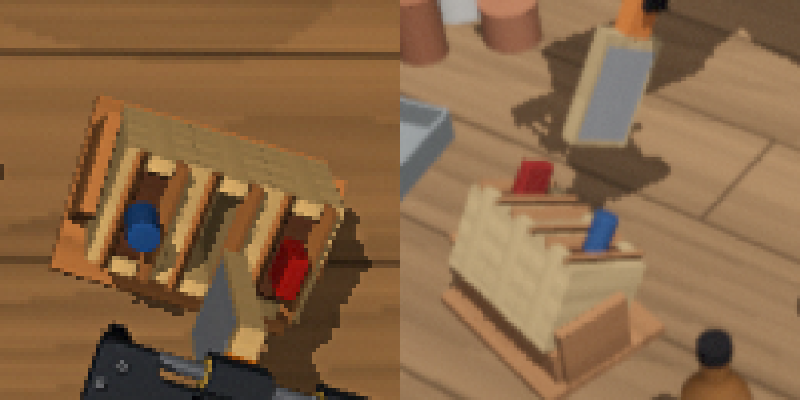

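The left panel shows the paddle at (235,300) just above the empty slot mouth at (235,215). It is about 2–3 mm off towards the blue handle, so I'll correct that and lower to the mouth.

```bash
python3 - <<'E'
from h import *
rows([home(s,-.0013,.0008) for s in(.15,.11,.085,.07,.05,.04,.02,0)])
E
```

```text
[0.032, 0.055, 0.006, -0.001, -0.0, 0.002]
[0.289, 0.056, 0.972, -0.001, -0.0, 0.002]
[0.45, 0.057, 1.576, -0.001, -0.0, 0.002]
[0.547, 0.058, 1.939, -0.001, -0.0, 0.002]
[0.675, 0.058, 2.422, -0.001, -0.0, 0.002]
[0.739, 0.058, 2.664, -0.001, -0.0, 0.002]
[0.868, 0.059, 3.147, -0.001, -0.0, 0.002]
[0.996, 0.06, 3.63, -0.001, -0.0, 0.002]
```

>>> move_arm:
  commands:
    - [[0.03, 0.055, 0, 0, 0, 0], [0.15, 0.055, 0.49, 0, 0, 0], [0.29, 0.055, 0.97, 0, 0, 0], [0.39, 0.055, 1.33, 0, 0, 0], [0.45, 0.057, 1.58, 0, 0, 0], [0.5, 0.058, 1.76, 0, 0, 0], [0.55, 0.058, 1.94, 0, 0, 0], [0.58, 0.058, 2.06, 0, 0, 0], [0.58, 0.058, 2.06, 0, 0, 0], [0.58, 0.058, 2.06, 0, 0, 0]]

```text
time: 8.78
position: [0.4539, -0.1918, 0.3761]
tool_rot: [0.982, -0.138, 0.131, 0.019]
ft_force: [-0.1, 0.5, -1.9]
grip_width: 0.0159
grip_force: 40.0
```

```bash
python3 look.py .065 pics/n4.png; python3 -c "
from h import *
rows([home(s,-.0013,.0008) for s in(.065,.05,.03,.01,0)])"
```

```text
8.775 [-0.651  0.359  1.868  0.153  0.672  1.092] [ 0.4539 -0.1918  0.3761] [-0.13  0.45 -1.91] [ 0.14  0.28 -0.07] 0.015906581284481847
err slot frame [ 0.0011 -0.0024  0.0009] [-0.0002  0.0011 -0.0002]
top 0.0 258 y [-0.0184  0.0069  0.0194] (slot bias -0.0018) n [-0.0283  0.0172  0.0394] s [0.0663 0.0931]
top 0.03 67 y [-0.008   0.0047  0.0055] (slot bias -0.0018) n [-0.0163  0.0202  0.0298] s [0.0955 0.1236]
top 0.06 54 y [-0.0087  0.0042  0.0054] (slot bias -0.0018) n [0.0056 0.0287 0.0302] s [0.1253 0.1523]
scene 0.0 239 y [-0.0143  0.0061  0.0176] (slot bias 0.0015) n [-0.0274  0.0141  0.0387] s [0.069  0.0947]
scene 0.03 215 y [-0.006   0.0056  0.0082] (slot bias 0.0015) n [-0.0293  0.008   0.0308] s [0.0954 0.1244]
scene 0.06 231 y [-0.0068  0.0058  0.008 ] (slot bias 0.0015) n [-0.0296  0.0075  0.0304] s [0.1254 0.1546]
[-0.012, -0.027, 0.011, 0.0, -0.001, 0.0]
[0.084, -0.027, 0.374, 0.0, -0.001, 0.0]
[0.212, -0.027, 0.857, 0.0, -0.001, 0.0]
[0.34, -0.027, 1.341, 0.0, -0.001, 0.0]
[0.404, -0.027, 1.582, 0.0, -0.001, 0.0]
```

View pics/n4.png

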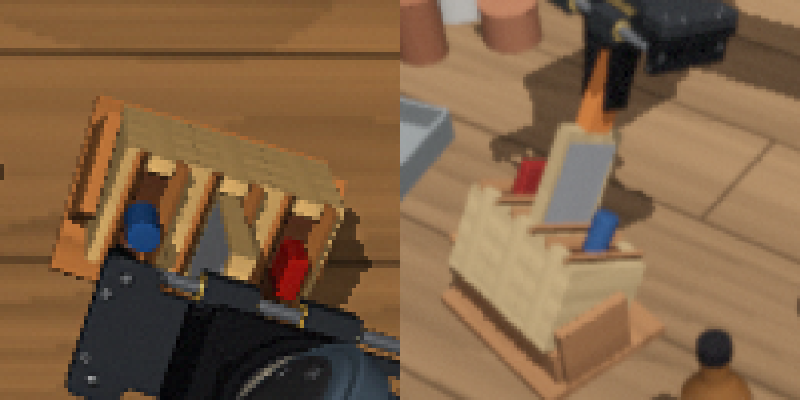

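The foot has entered the mouth at (215,235) with no contact force. I'll shift back 1 mm in y and continue down.

>>> move_arm:
  commands:
    - [[0, -0.03, 0.03, 0, 0, 0], [0.04, -0.03, 0.2, 0, 0, 0], [0.085, -0.03, 0.37, 0, 0, 0], [0.13, -0.03, 0.54, 0, 0, 0], [0.17, -0.03, 0.7, 0, 0, 0], [0.21, -0.03, 0.86, 0, 0, 0], [0.21, -0.03, 0.86, 0, 0, 0], [0.21, -0.03, 0.86, 0, 0, 0]]

```text
time: 9.88
position: [0.4707, -0.1954, 0.3449]
tool_rot: [0.982, -0.138, 0.13, 0.018]
ft_force: [0.0, 1.1, -2.5]
grip_width: 0.0155
grip_force: 40.0
```

```bash
python3 -c "
from h import *
o=get_obs();print(o['ft_force'],o['moment'].round(2));p,Q=home(.03);print('err slot frame',slot.R.inv().apply(o['position']-p).round(4),(Q.inv()*R.from_quat(o['tool_rot'])).as_rotvec().round(4))
rows([home(s,-.0013,.0008) for s in(.03,.01,.004,0)])"
```

```text
[ 0.0492883   1.05823114 -2.45875519] [ 0.14  0.27 -0.02]
err slot frame [ 0.0007 -0.0012 -0.    ] [-0.      0.0007 -0.0002]
[0.003, 0.003, -0.01, 0.0, -0.001, 0.0]
[0.131, 0.003, 0.473, 0.0, -0.001, 0.0]
[0.17, 0.003, 0.618, 0.0, -0.001, 0.0]
[0.195, 0.003, 0.715, 0.0, -0.001, 0.0]
```

Side force is only about 1 N, so I go on down to about 1 mm past nominal home, slowly.

>>> move_arm:
  commands:
    - [[0.04, 0, 0.16, 0, 0, 0], [0.09, 0, 0.32, 0, 0, 0], [0.13, 0, 0.47, 0, 0, 0], [0.15, 0, 0.56, 0, 0, 0], [0.17, 0, 0.62, 0, 0, 0], [0.185, 0, 0.67, 0, 0, 0], [0.195, 0, 0.72, 0, 0, 0], [0.195, 0, 0.72, 0, 0, 0]]

```text
time: 10.88
position: [0.4851, -0.1995, 0.3194]
tool_rot: [0.982, -0.138, 0.131, 0.019]
ft_force: [-1.7, 0.3, -0.4]
grip_width: 0.0154
grip_force: 40.0
```

```bash
python3 -c "
from h import *
o=get_obs();print(o['ft_force'],o['moment'].round(2));p,Q=home(0);print('err slot frame',slot.R.inv().apply(o['position']-p).round(4),(Q.inv()*R.from_quat(o['tool_rot'])).as_rotvec().round(4))"
```

```text
[-1.74456479  0.28656136 -0.39382849] [0.1  0.41 0.03]
err slot frame [ 0.0006 -0.0012  0.0004] [-0.0001  0.0009 -0.0003]
```

>>> move_arm:
  commands:
    - [[0.006, 0, 0.025, 0, 0, 0], [0.013, 0, 0.05, 0, 0, 0], [0.013, 0, 0.05, 0, 0, 0]]

```text
time: 11.25
position: [0.4851, -0.1994, 0.3193]
tool_rot: [0.982, -0.138, 0.13, 0.019]
ft_force: [-10.6, 2.4, 16.4]
grip_width: 0.0157
grip_force: 40.0
```

```bash
python3 look.py 0 pics/n5.png
```

```text
11.25 [-0.624  0.492  1.848  0.166  0.559  1.096] [ 0.4851 -0.1994  0.3193] [-10.6    2.4   16.45] [ 0.24  0.92 -0.03] 0.015684313170409452
err slot frame [ 0.0006 -0.0011  0.0003] [-0.0003  0.0006 -0.0009]
top 0.06 162 y [-0.0189  0.0059  0.0196] (slot bias -0.0018) n [-0.0009  0.0274  0.0394] s [0.0655 0.0885]
scene 0.06 192 y [-0.0146  0.0076  0.0177] (slot bias 0.0015) n [-0.025   0.0149  0.0374] s [0.0684 0.0895]
```

View pics/n5.png

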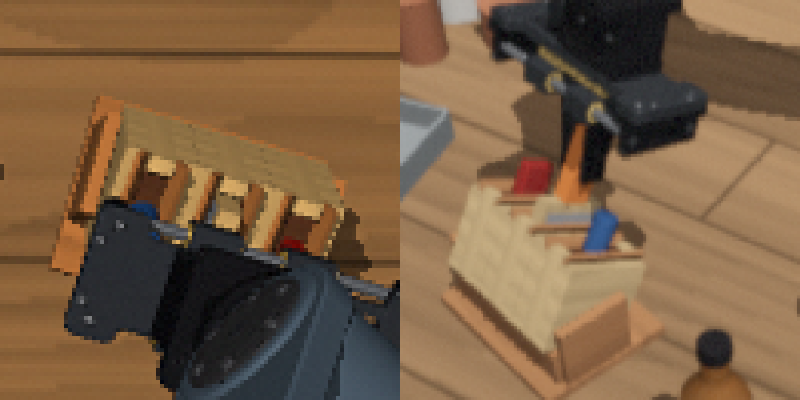

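The paddle is seated: about 20 N along the axis with no further travel, shoulders just above the lips at (565,210). I release, then retreat along the paddle axis.

>>> move_arm:
  commands:
    - [[-0.01, 0, -0.05, 0, 0, 0], [-0.01, 0, -0.05, 0, 0, 0], [-0.01, 0, -0.05, 0, 0, 0], [-0.01, 0, -0.05, 0, 0, 0]]
  claw: -0.3

```text
time: 11.85
position: [0.4854, -0.1996, 0.3189]
tool_rot: [0.982, -0.138, 0.13, 0.018]
ft_force: [-0.5, -0.6, -0.4]
grip_width: 0.0477
grip_force: 0.0
```

>>> move_arm:
  commands:
    - [[-0.1, 0, -0.36, 0, 0, 0], [-0.25, 0, -0.97, 0, 0, 0], [-0.5, 0, -1.9, 0, 0, 0], [-0.74, 0, -2.8, 0, 0, 0], [-0.97, 0, -3.65, 0, 0, 0], [-0.97, 0, -3.65, 0, 0, 0], [-0.97, 0, -3.65, 0, 0, 0], [-0.97, 0, -3.65, 0, 0, 0]]

```text
time: 12.85
position: [0.4127, -0.1786, 0.449]
tool_rot: [0.982, -0.139, 0.13, 0.018]
ft_force: [-0.6, -0.4, -0.2]
grip_width: 0.0564
grip_force: 0.0
```

```bash
python3 look.py 0 pics/n6.png; python3 - <<'E'
from h import *
for n in("top","scene"):
    c=camera(n);X=cloud(c).reshape(-1,3);L=slot.R.inv().apply(X-slot.o);sa=L@[-.5,0,.866];sn=L@[.866,0,.5]
    hsv=cv2.cvtColor(c["pixels"],cv2.COLOR_BGR2HSV).reshape(-1,3)
    m=(abs(L[:,1])<.02)&(abs(sn)<.03)&(sa>.1)&(sa<.18);print(n,m.sum(),"handle y",np.percentile(L[m,1],[2,98]).round(4),"n",np.percentile(sn[m],[2,98]).round(4),"smax",np.percentile(sa[m],[90,99,100]).round(4))
E
```

```text
12.85 [-0.687  0.188  1.869  0.138  0.848  1.085] [ 0.4127 -0.1786  0.449 ] [-0.59 -0.36 -0.16] [ 0.14  0.15 -0.01] 0.05640977789992153
err slot frame [-0.0747 -0.0011  0.13  ] [ 0.0008 -0.0012 -0.    ]
top 0.06 295 y [-0.0187  0.0069  0.0195] (slot bias -0.0018) n [-0.0373  0.0125  0.0387] s [0.0659 0.0886]
scene 0.06 201 y [-0.0149  0.0076  0.0184] (slot bias 0.0015) n [-0.0244  0.0172  0.0398] s [0.0682 0.0892]
top 187 handle y [-0.009   0.0073] n [-0.0139  0.01  ] smax [0.1616 0.1629 0.1637]
scene 267 handle y [-0.0073  0.0098] n [-0.0148  0.0102] smax [0.1583 0.1612 0.1616]
```

View pics/n6.png

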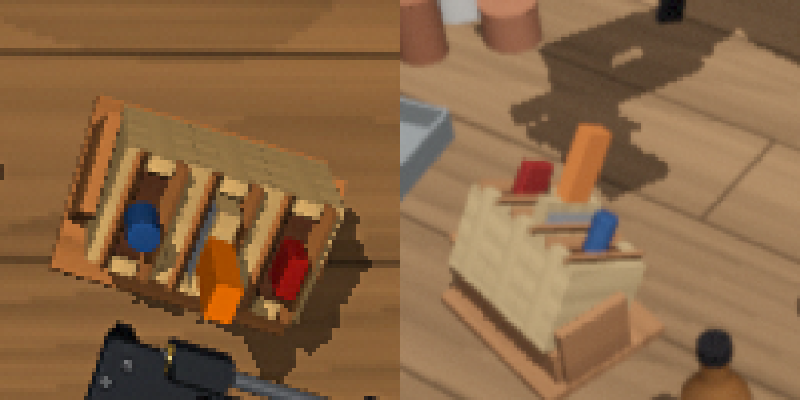

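The paddle stands fully home at (220,280), with its handle end about 160 mm up the slot axis, and the gripper is clear. I'm handing in.

```bash
python3 -c "
from rig import *
print(hand_in())"
```

```text
the job is handed in; nothing more can be done
None
```

The paddle is released and standing fully home in the empty middle slot, its foot pressed gently onto the slot floor. The plaques were upright when last seen, just before the paddle was drawn out, and the planned path stayed clear of the bottle, jar and cup. The job is handed in at about 13 s, but hand-in returned no verdict.

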